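# Close the recipe-card box: fold the flap over and tuck it under the lip

### The job

Close the recipe-card box without grasping anything: with shut fingertips push its raised flap over by its outer face until it lies flat on the box, then, keeping it pressed down, push it along by the ridge until its free edge is tucked fully home beneath the retaining lip, and let go so that the lip alone holds it shut. Do not pinch the flap or touch its cork-lined inner face, do not lift the box or shove it out of its place, and leave the spice jar, the salt cellar and the garlic where they stand.

Things in the scene. Friction and masses are not known exactly. Their poses are not given: they have to be found in the camera images.
- card_box: Open pale-wood box, 130 (x) x 150 (y) x 57 mm high, 2.8 kg, loose on four rubber feet (it slides only if pushed sideways with more than about 14 N), with a stack of cards inside. Origin: centre of its underside. Its own x runs across it; its own +y points to the hinge end and its own -y to the end with the retaining lip. Rim of the side walls 45 mm up.
- hinge_start (a point): Middle of the hinge axis (its place while joint hinge_pin is 0): 68 mm from the box's centre toward its own +y, 47.5 mm above the worktop. The axis runs along the box's own x.
- lip_edge (a point): Middle of the lower front edge of the retaining lip, a fixed wooden ledge 130 mm long and 4 mm thick at the box's own -y end; 60 mm from the box's centre, 52.5 mm above the worktop, 3 mm above the outer face of the flat flap. The lip reaches from here 15 mm further to -y; its front edge is slightly flared upward (3.5 mm more toward the hinge, up to 58 mm above the worktop).
- flap (a joint): Fold angle of the flap, rad: 0 = lying flat on the box (its end stop), 1.57 = upright, more = leaning outward, away from the lip. A light spring lifts it open again when it is let go untucked (about 1.5 N at the free edge holds it flat); tucked, the lip holds it down.
- hinge_pin (a joint): How far the hinge pin, with the flap, has slid in its slots from the hinge end toward the lip, m: 0 = back, 0.016 = fully home (end stop). It stays where it is put and takes about 4.5 N to slide. At 0 the flat flap's free edge is 8 mm short of the lip's edge; at 0.016 it is 8 mm beneath it.
- ridge_foot (a point): Point in the middle of the flap's outer face, 88 mm from the hinge axis, at the foot of the thumb ridge's steep face. The ridge is a bar 70 mm long across the flap, 8 mm high; the steep face looks to the hinge, so a fingertip resting on the flap on the hinge side of the ridge can push against it toward the lip; the other side slopes. Moves with the flap.
- flap_edge (a point): Middle of the flap's free edge, at mid-thickness; moves with the flap. The flap is a pale-wood panel 120 mm wide, 4 mm thick, its free edge 120 mm from the hinge axis, which lies in its mid-thickness. The side that looks up when flat is the outer face; the inner face has a thin cork lining.
- flap_lining: The cork lining of the flap's inner face, 100 x 92 x 1.5 mm, not to be touched. Its origin lies on the hinge axis.
- spice_jar: Bystander: small spice jar with a brown cap, 41 mm across, 96 mm high, on the box's own +x side. Origin: centre of its underside.
- salt_cellar: Bystander: round wooden salt cellar, 86 mm across, 70 mm high, beyond the lip end. Origin: centre of its underside.
- garlic: Bystander: a garlic bulb, 60 mm across, 58 mm high, on the box's own -x side. Origin: centre of its underside.
Mind the look-alikes: they are no part of the job. Of the things like the card_box, leave any that is pink; of the rest the smaller one is meant.

How it is judged:
At the end, for the whole second after the job is handed in: The flap lies flat (within 0.05 rad) with the hinge pin slid at least 12 mm of its 16 mm toward the lip, so that its edge is beneath the lip and stays there unheld; the box stands flat and at rest within 30 mm of its start, and the spice jar, salt cellar and garlic are within 30 mm of theirs (value of joint flap below 0.05 rad and value of joint hinge_pin above 0.012 m and distance of each of card_box, spice_jar, salt_cellar, garlic from where it was at the start of the episode below 0.03 m and angle between card_box's own z axis and vertical below 0.05 rad and linear speed of card_box below 0.01 m/s); the robot touches nothing.
It fails at once if the flap's cork-lined inner face is touched (the flap is pinched or lifted) (contact force between the fingers and flap_lining above 1 N).
It fails at once if the box is lifted or tipped (height (world z) of card_box above 0.012 m or angle between card_box's own z axis and vertical above 0.15 rad).
It fails at once if the box is shoved more than 50 mm (distance of card_box from where it was at the start of the episode above 0.05 m).
It fails at once if a bystander is moved or lifted by more than 30 mm (distance of any of spice_jar, salt_cellar, garlic from where it was at the start of the episode above 0.03 m).
It also fails if it takes over 42 s, if anything falls off the work surface, if the arm or the gripper's body presses on something with over 40 N, if the wrist force passes 120 N, or if a joint passes its speed limit or range.

### The arm

A 6-joint arm with a two-finger parallel gripper is mounted at the origin on a cart in front of the work surface, level with it; the furniture and walls round the work are solid. World frame = base frame: x ahead of the robot, y to its left, z up, the work surface at z = 0. Lengths are in m, angles in rad, forces in N, time in s.
With the tool pointing down it reaches from about 0.35 to 0.875 m from the base axis. Payload 4.2 kg.
Tool frame: the origin (TCP) lies between the finger pads; the fingertips stand bot.nose_length ahead of it and the grasp point (between the pads) lies 5 mm behind it (bot.nose_length is the distance from the TCP to the fingertips, in m); z points along the fingers, y is the line along which they close (so a half turn about z gives the same grasp; the last joint's range is limited). The gripper opens to 85 mm and grips with 20 to 120 N. Pads are 22 mm wide; open, the fingers measure 114 mm over their backs; the gripper's body (76 mm by 85 mm) begins 54 mm behind the grasp point. The pads swing forward as they close: fully open they stand 13 mm farther back than shut.
Start: joints at [-0.972, 0.385, 0.008, 0, -1.194, -0.259], TCP at [0.208, -0.589, 0.207] pointing down, gripper open.
Joint ranges: [-3.14, 3.14], [-1.21, 2.06], [-1.07, 1.41], [-3.16, 2.05], [-2.99, -0.16], [-3.1, 3.1]. Speed limits (rad/s): [2.79, 2.79, 3.14, 3.14, 3.14, 3.14].

### API

Orientations are given as a 3x3 rotation matrix whose columns are the frame's x, y, z axes.
In Python, from workcell import bot, viewer, sign_off, spotter gives the robot as it stands.
- The arm moves only by the shell command python3 -m jog 'ROWS' [OPENING] [FORCE]. ROWS is JSON, a list that holds one entry, the list of rows, each a list of 6 numbers: the shift along the tool's x, y, z as a fraction of full scale, then the turn, a rotation vector about the tool's x, y, z as a fraction of full scale. In form: [[[tx, ty, tz, rx, ry, rz], ...]]. A call has exactly 5 rows; each row shifts and turns the commanded pose from where the row before left it, along the tool's axes as they then stand; what a row does not reach is not made up. Full scale, the value 1, is 2.5 cm for a shift and 5 degrees for a turn. A row lasts 1/12 s, in which the tool goes at most 41.7 mm and 7.16 degrees, less where a joint would pass 70% of its speed; a pose out of reach is approached as far as the arm can. A call with a number of a shift or a turn outside -1 to 1 is refused whole. A call with a gripper value outside its range is refused whole. OPENING is the opening, from -1 (shut) to 1 (fully open), set as the call begins (- or left out, the last holds). The fingers move at their own pace and stop on an object; FORCE is the grip in N (left out, the last holds). Time passes only in rows, so rows that do not move let the fingers close, or fill a call up. It gives the time, the measured TCP pose, the force, the opening and the grip force at its end, in the units of the state.
- bot.read_state(): the state, without advancing time (a new reading comes with each control period).
- viewer.camera(name): name is "scene" or "top"; returns the picture (384x512x3 uint8, blue, green, red); there is no depth.
- viewer.camera_params(name): a dict with "intrinsics" (3x3 intrinsics, pixels), "pose" (4x4, takes a point from camera to world coordinates). Camera axes: x right, y down, z forward; pixel columns grow to the right and rows downward; lengths in m; the calibration is good to about 2 mm. A picture is of the moment at which its call begins. camera_params takes no time and is no camera call.
- sign_off(): hands the job in; it is judged then, once.
Trained networks look in the newest picture that a camera, given by its name, has taken for a name from the list of things; names that differ only in an ending like _2 or _b are one class to them, and where a whole thing is asked for, a point or a joint stands for the part that bears it (a point fixed in the world has none). Each returns a list of dicts, best first, with "score" (0 to 1); they miss things now and then, are a little off and sometimes report something else, mostly with a low value. They report only what shows in the picture. A call takes as long as a camera call. They do not tell look-alikes from the thing itself.
- spotter.look_for(camera, label): "centre" ([column, row] in pixels, amid what is visible of it).
- spotter.regions_of(camera, label): "mask" (384x512 bool, what is visible of it) and "centre" ([column, row] in pixels, amid what is visible of it).
The state is a dict: "clock": time; "qpos": joint angles; "joint_velocities": joint speeds; "tau": joint torques, N m; "tcp_pos": TCP position; "orientation": TCP orientation; "ft_force": force on the tool from outside, world axes, zero at the start; "wrist_torque": the same for the moment, N m; "grip_width": opening from 0.0 (shut) to 1.0 (fully open); "grip_force": force on a finger pad.
Only numpy, scipy, OpenCV 4.12 (cv2) and the standard library are available. Lean on these libraries where they do the work, as an engineer would, in place of code of your own. Each camera call takes 0.05 s, during which the arm holds its last target. There are 200 camera calls.

## Working session

There is one attempt and no reset: what is moved stays moved. The work goes in short steps, Python scripts to look and compute and a shell command to move; the robot and the scene stay as the last step left them, time stands still between calls to the robot, and variables do not carry over. Pictures are saved under pics/ and viewed, at most 10 in all, crops included, and the job is handed in when it is done.

```bash
mkdir -p pics; cat > h.py <<'E'
import numpy as np, cv2
from workcell import bot, viewer, sign_off, spotter
def ray(cam,px):
    p=viewer.camera_params(cam);K=np.array(p["intrinsics"]);T=np.array(p["pose"])
    d=T[:3,:3]@np.linalg.inv(K)@[px[0],px[1],1];return T[:3,3],d
def at_z(cam,px,z):
    o,d=ray(cam,px);return o+d*(z-o[2])/d[2]
def proj(cam,X):
    p=viewer.camera_params(cam);K=np.array(p["intrinsics"]);T=np.linalg.inv(np.array(p["pose"]))
    c=T[:3,:3]@np.array(X)+T[:3,3];u=K@c;return u[:2]/u[2]
E
python3 - <<'E'
from h import *
np.set_printoptions(precision=3,suppress=True)
ims=[viewer.camera(c) for c in("scene","top")]
for c,i in zip(("scene","top"),ims):
    print(c,np.array(viewer.camera_params(c)["pose"]).round(2).tolist())
    for l in("card_box","flap","spice_jar","salt_cellar","garlic"):
        print(l,[(round(float(r["score"]),2),np.round(r["centre"]).tolist(),at_z(c,r["centre"],.04).round(3).tolist()) for r in spotter.look_for(c,l)])
cv2.imwrite("pics/scene.png",cv2.resize(ims[0],(800,600)));cv2.imwrite("pics/top.png",cv2.resize(ims[1],(800,600)))
print(bot.nose_length,bot.read_state())
E
```

```text
scene [[-0.86, -0.24, 0.44, 0.05], [-0.51, 0.44, -0.74, 0.62], [-0.01, -0.87, -0.5, 0.59], [0.0, 0.0, 0.0, 1.0]]
card_box [(0.74, [177.0, 287.0], [0.477, 0.227, 0.04]), (0.7, [233.0, 220.0], [0.511, -0.039, 0.04]), (0.57, [328.0, 158.0], [0.428, -0.53, 0.04]), (0.25, [219.0, 214.0], [0.557, -0.04, 0.04])]
flap [(0.97, [318.0, 144.0], [0.505, -0.638, 0.04]), (0.96, [219.0, 212.0], [0.563, -0.048, 0.04]), (0.82, [170.0, 278.0], [0.507, 0.213, 0.04])]
spice_jar [(0.61, [214.0, 194.0], [0.636, -0.124, 0.04])]
salt_cellar [(0.98, [268.0, 186.0], [0.516, -0.244, 0.04])]
garlic [(0.61, [284.0, 227.0], [0.376, -0.074, 0.04])]
top [[0.02, -0.99, 0.14, 0.33], [-1.0, -0.02, 0.01, -0.18], [-0.01, -0.14, -0.99, 1.41], [0.0, 0.0, 0.0, 1.0]]
card_box [(0.85, [370.0, 217.0], [0.462, -0.544, 0.04]), (0.67, [211.0, 200.0], [0.51, -0.025, 0.04]), (0.59, [143.0, 203.0], [0.493, 0.198, 0.04])]
flap [(0.77, [379.0, 210.0], [0.486, -0.574, 0.04]), (0.58, [193.0, 197.0], [0.518, 0.034, 0.04])]
spice_jar [(0.46, [238.0, 162.0], [0.636, -0.11, 0.04])]
salt_cellar [(0.81, [280.0, 199.0], [0.516, -0.253, 0.04])]
garlic [(0.65, [236.0, 236.0], [0.391, -0.109, 0.04])]
0.014 {'clock': 0.6, 'qpos': array([-0.972,  0.385,  0.008, -0.   , -1.194, -0.259]), 'joint_velocities': array([-0.   ,  0.001,  0.001,  0.001, -0.   , -0.001]), 'tau': array([  0.   , -39.183,  18.853,   4.189,  -0.   ,   0.   ]), 'tcp_pos': array([ 0.208, -0.589,  0.207]), 'orientation': array([[-0.943, -0.333,  0.   ],
       [-0.333,  0.943,  0.   ],
       [-0.   , -0.   , -1.   ]]), 'ft_force': array([-0.202, -0.283,  0.118]), 'wrist_torque': array([0.004, 0.031, 0.031]), 'grip_force': 0.0, 'grip_width': 1.001715922490542}
```

View pics/scene.png

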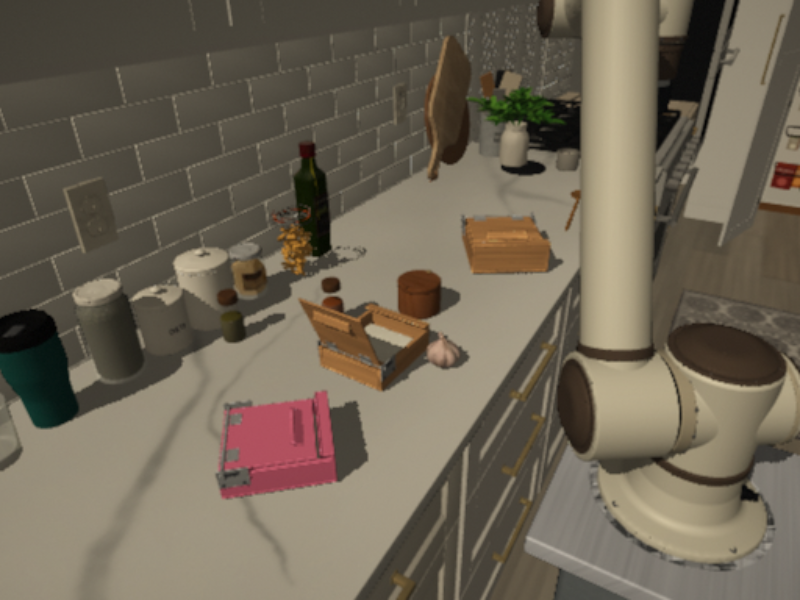

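View pics/top.png

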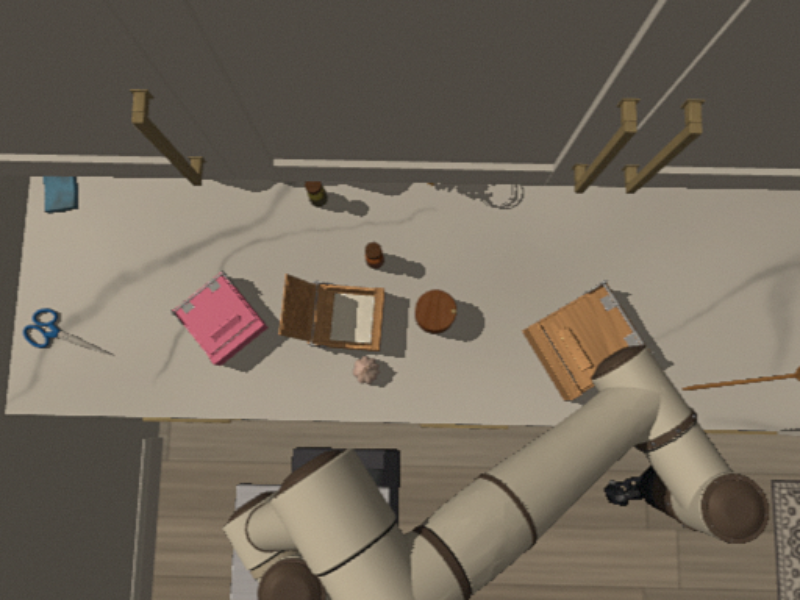

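Candidates in the 800x600 pictures are a pink box at scene (277,440), a larger closed wooden box at scene (505,245), and a smaller open wooden box with its flap raised at scene (370,345) / top (335,315). The smaller open one is meant: it isn't pink, its flap is raised, and the jar, cellar and garlic stand round it. I'll confirm this in an enlarged crop.

```bash
python3 - <<'E'
from h import *
t=viewer.camera("top");s=viewer.camera("scene")
a=cv2.resize(t[165:245,165:265],(0,0),fx=4,fy=4,interpolation=cv2.INTER_CUBIC)  # 400x320
b=cv2.resize(s[175:255,185:285],(0,0),fx=4,fy=4,interpolation=cv2.INTER_CUBIC)
cv2.imwrite("pics/crop.png",np.clip(np.hstack([a,b])*1.5,0,255).astype(np.uint8))
E
```

```text
(no output)
```

View pics/crop.png

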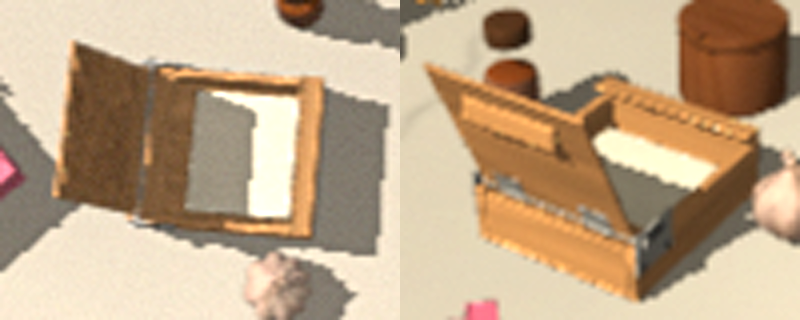

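The crop confirms it: a small open wooden box, ridge on the flap's outer face. In the top crop the lip's outer corners are at (323,77) and (311,237), the hinge end is near (155,65)-(138,220), and the flap's free edge is at (73,42)-(55,195).

```bash
python3 - <<'E'
from h import *
np.set_printoptions(precision=4,suppress=True)
f=lambda u,v:(165+u/4-.4,165+v/4-.4)
A=at_z("top",f(323,77),.0565);B=at_z("top",f(311,237),.0565)
H1=at_z("top",f(152,63),.05);H2=at_z("top",f(136,220),.05)
print(A,B,np.linalg.norm(A-B),H1,H2,np.linalg.norm(H1-H2))
# fit pose by matching projections: lip outer corners, lip front corners(top crop 302,80 / 291,236), free edge corners with angle
from scipy.optimize import least_squares
def world(p,L):
    x,y,th=p[:3];c,s=np.cos(th),np.sin(th);return [x+c*L[0]-s*L[1],y+s*L[0]+c*L[1],L[2]]
def flapP(a,xx,r): return [xx,.068-r*np.cos(a),.0475+r*np.sin(a)]
g=lambda u,v:(185+(u-400)/4-.4,175+v/4-.4)
def res(p):
    a=p[3];r=[]
    for cam,px,L in [("top",f(323,77),[.065,-.075,.0565]),("top",f(311,237),[-.065,-.075,.0565]),
      ("top",f(73,42),flapP(a,.06,.12)),("top",f(55,195),flapP(a,-.06,.12)),
      ("scene",g(427,65),flapP(a,.06,.12)),("scene",g(585,122),flapP(a,-.06,.12)),
      ("scene",g(638,300),[-.065,.075,.0]),("scene",g(485,238),[.065,.075,0.0]),("scene",g(757,133),[-.065,-.075,.0565])]:
        r+=list(proj(cam,world(p,L))-px)
    return np.array(r)
s=least_squares(res,[.51,-.03,0,1.9],x_scale=[.01,.01,.1,.1],loss="soft_l1")
p=s.x;print(p,res(p).reshape(-1,2).round(1).tolist())
for n,L in dict(hinge=[0,.068,.0475],lip=[0,-.06,.0525],ridge0=[0,-.02,.0495],ridge1=[0,-.036,.0495],edge=flapP(p[3],0,.12)).items(): print(n,np.array(world(p,L)))
E
```

```text
[ 0.5616 -0.1375  0.0565] [ 0.4311 -0.1311  0.0565] 0.13061918960839744 [0.5714 0.0031 0.05  ] [0.4424 0.0109 0.05  ] 0.12931818965023462
[ 0.5011 -0.0605 -0.0612  1.9626] [[0.6, 0.1], [0.1, -0.1], [-0.2, -0.3], [-0.0, 0.8], [-0.5, -0.4], [-0.2, -0.4], [0.3, 1.7], [-0.7, 0.4], [1.4, -2.1]]
hinge [0.5052 0.0074 0.0475]
lip [ 0.4974 -0.1204  0.0525]
ridge0 [ 0.4998 -0.0805  0.0495]
ridge1 [ 0.4988 -0.0964  0.0495]
edge [0.508  0.0531 0.1584]
```

```bash
python3 -m jog '[[[0,0,-0.8,0,0,1],[0,0,-0.8,0,0,1],[0,0,-0.8,0,0,1],[0,0,-0.8,0,0,1],[0,0,-0.2,0,0,0.6]]]' -1 20; python3 -m jog '[[[-0.4,1,0,0,0,0],[-0.4,1,0,0,0,0],[-0.4,1,0,0,0,0],[-0.4,1,0,0,0,0],[-0.4,1,0,0,0,0]]]'
```

```text
clock: 1.12
tcp_pos: [0.2087, -0.5907, 0.2958]
orientation: [[-0.998, 0.065, 0.002], [0.065, 0.998, -0.006], [-0.003, -0.006, -1.0]]
ft_force: [0.4, -0.3, -0.2]
grip_width: 0.3
grip_force: 0.0
clock: 1.53
tcp_pos: [0.2662, -0.4664, 0.2917]
orientation: [[-0.998, 0.062, 0.0], [0.062, 0.998, -0.0], [-0.0, -0.0, -1.0]]
ft_force: [1.0, 0.2, -0.1]
grip_width: -0.003
grip_force: 0.0
```

```bash
for i in 1; do python3 -m jog '[[[-0.4,1,0,0,0,0],[-0.4,1,0,0,0,0],[-0.4,1,0,0,0,0],[-0.4,1,0,0,0,0],[-0.4,1,0,0,0,0]]]'; python3 -m jog '[[[-0.4,1,0,0,0,0],[-0.4,1,0,0,0,0],[-0.4,1,0,0,0,0],[-0.4,1,0,0,0,0],[-0.4,1,0,0,0,0]]]';python3 -m jog '[[[-0.3,1,0,0,0,0],[-0.3,1,0,0,0,0],[-0.3,1,0,0,0,0],[-0.3,1,0,0,0,0],[-0.3,1,0,0,0,0]]]';python3 -m jog '[[[-0.3,1,0,0,0,0],[-0.3,1,0,0,0,0],[-0.3,1,0,0,0,0],[-0.3,1,0,0,0,0],[-0.3,1,0,0,0,0]]]'; done | grep -E "tcp|ori|ft|clock"
```

```text
clock: 1.95
tcp_pos: [0.3238, -0.3446, 0.2918]
orientation: [[-0.998, 0.062, 0.0], [0.062, 0.998, -0.0], [-0.001, -0.0, -1.0]]
ft_force: [0.5, 0.1, 0.1]
clock: 2.37
tcp_pos: [0.3814, -0.2229, 0.292]
orientation: [[-0.998, 0.062, 0.001], [0.062, 0.998, -0.0], [-0.001, -0.0, -1.0]]
ft_force: [0.9, -1.0, -0.1]
clock: 2.78
tcp_pos: [0.4264, -0.1004, 0.292]
orientation: [[-0.998, 0.061, 0.001], [0.061, 0.998, 0.0], [-0.001, 0.0, -1.0]]
ft_force: [0.5, -1.3, -0.1]
clock: 3.2
tcp_pos: [0.4716, 0.022, 0.2919]
orientation: [[-0.998, 0.061, 0.001], [0.061, 0.998, 0.0], [-0.001, 0.0, -1.0]]
ft_force: [0.6, 0.2, 0.9]
```

```bash
(python3 -m jog '[[[-0.4,0.9,0,0,0,0],[-0.4,0.9,0,0,0,0],[-0.3,0.9,0,0,0,0],[-0.3,0.9,0,0,0,0],[0,0,0.4,0,0,0]]]'; python3 -m jog '[[[0,0,1,0,0,0],[0,0,1,0,0,0],[0,0,1,0,0,0],[0,0,1,0,0,0],[0,0,1,0,0,0]]]'; python3 -m jog '[[[0,0,0.7,0,0,0],[0,0,0,0,0,0],[0,0,0,0,0,0],[0,0,0,0,0,0],[0,0,0,0,0,0]]]') | grep -E "tcp|ft|clock"
python3 - <<'E'
from h import *
s=viewer.camera("scene");t=viewer.camera("top")
a=cv2.resize(t[130:230,130:230],(400,400),interpolation=cv2.INTER_CUBIC)
b=cv2.resize(s[160:260,185:285],(400,400),interpolation=cv2.INTER_CUBIC)
cv2.imwrite("pics/app.png",np.clip(np.hstack([a,b])*1.5,0,255).astype(np.uint8))
E
```

```text
clock: 3.62
tcp_pos: [0.5143, 0.1117, 0.2827]
ft_force: [0.9, -1.2, 0.8]
clock: 4.03
tcp_pos: [0.5114, 0.1079, 0.1555]
ft_force: [0.4, 0.5, -0.6]
clock: 4.45
tcp_pos: [0.5129, 0.1087, 0.1408]
ft_force: [-0.8, 1.2, 0.2]
```

View pics/app.png

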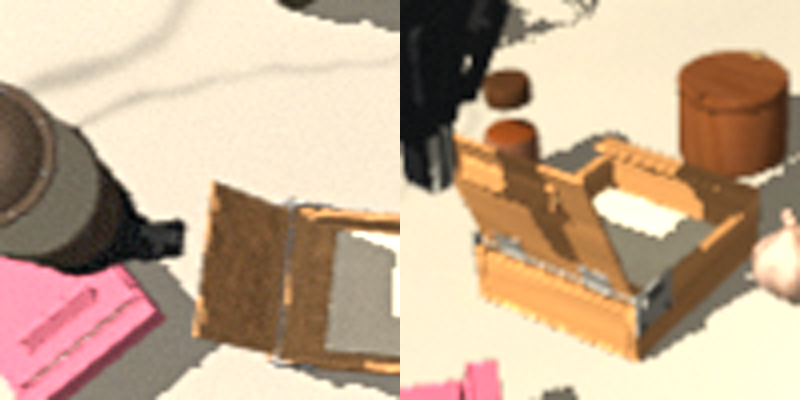

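```bash
(python3 -m jog '[[[0,-0.5,0.1,0,0,0],[0,-0.4,0.1,0,0,0],[0,-0.4,0.1,0,0,0],[0,-0.3,0.1,0,0,0],[0,-0.3,0,0,0,0]]]'; python3 -m jog '[[[0,-0.3,0,0,0,0],[0,-0.3,0,0,0,0],[0,-0.3,0,0,0,0],[0,-0.3,0,0,0,0],[0,0,0,0,0,0]]]') | grep -E "tcp|ft|clock"
```

```text
clock: 4.97
tcp_pos: [0.5083, 0.0596, 0.1285]
ft_force: [-0.3, -1.2, -0.2]
clock: 5.38
tcp_pos: [0.5092, 0.0308, 0.1332]
ft_force: [-4.6, 4.3, 16.6]
```

```bash
python3 - <<'E'
from h import *
s=viewer.camera("scene");t=viewer.camera("top");print(bot.read_state()["ft_force"])
a=cv2.resize(t[150:230,165:245],(400,400),interpolation=cv2.INTER_CUBIC)
b=cv2.resize(s[160:240,185:265],(400,400),interpolation=cv2.INTER_CUBIC)
cv2.imwrite("pics/c1.png",np.clip(np.hstack([a,b])*1.5,0,255).astype(np.uint8))
E
```

```text
[-5.44225358  5.16596178 17.81643567]
```

View pics/c1.png

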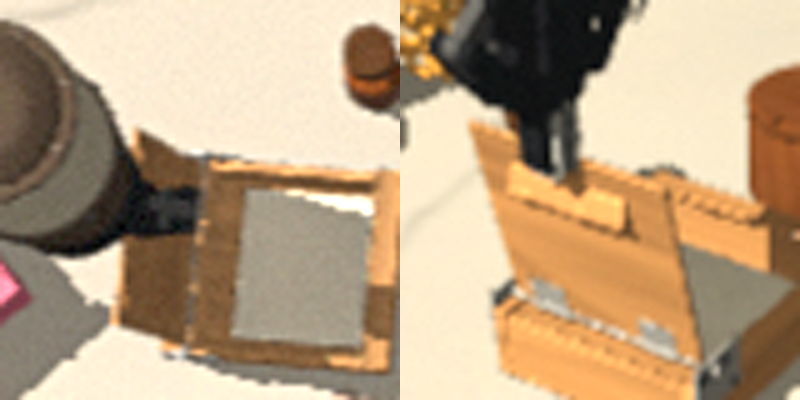

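```bash
python3 - <<'E'
from h import *
s=bot.read_state();p=s["tcp_pos"];R=s["orientation"]
for n,d in(("tip",.014),("tcp",0),("-40",-.04)):
    X=p+R[:,2]*d
    a=proj("top",X);b=proj("scene",X);print(n,X.round(3),((a-[165,150])*5).round(),((b-[185,160])*5+[400,0]).round())
for a_ in (1.5,1.6,1.7,1.8,1.96):
  for xx in(.06,-.06):
    L=[xx,.068-.12*np.cos(a_),.0475+.12*np.sin(a_)];c,q=np.cos(-.0612),np.sin(-.0612)
    X=[.5011+c*L[0]-q*L[1],-.0605+q*L[0]+c*L[1],L[2]]
    print(a_,xx,((proj("top",X)-[165,150])*5).round(),((proj("scene",X)-[185,160])*5+[400,0]).round())
print(R)
E
```

```text
tip [0.509 0.031 0.119] [124. 230.] [556. 235.]
tcp [0.509 0.031 0.133] [121. 227.] [554. 210.]
-40 [0.509 0.031 0.173] [110. 217.] [549. 138.]
1.5 0.06 [175. 128.] [501.  91.]
1.5 -0.06 [155. 327.] [697. 156.]
1.6 0.06 [156. 126.] [485. 100.]
1.6 -0.06 [135. 325.] [682. 166.]
1.7 0.06 [136. 125.] [469. 112.]
1.7 -0.06 [115. 324.] [667. 179.]
1.8 0.06 [117. 124.] [454. 125.]
1.8 -0.06 [ 96. 322.] [652. 194.]
1.96 0.06 [ 89. 124.] [429. 152.]
1.96 -0.06 [ 67. 321.] [628. 223.]
[[-0.99813108  0.06080293  0.00611108]
 [ 0.06081153  0.99814851  0.00123206]
 [-0.00602485  0.00160138 -0.99998057]]
```

```bash
python3 - <<'E'
from h import *
def tri(a,b):
    o1,d1=ray("top",a);o2,d2=ray("scene",b)
    s=np.linalg.lstsq(np.c_[d1,-d2],o2-o1,rcond=None)[0];P,Q=o1+s[0]*d1,o2+s[1]*d2
    return (P+Q)/2,np.linalg.norm(P-Q)
print(tri((165+198/5,150+207/5),(185+165/5,160+183/5)))
print("app tip",[ (proj("top",[.513,.109,z])-130)*4 for z in(.127,.167)],[(proj("scene",[.513,.109,z])-[185,160])*4+[400,0] for z in (.127,.167)])
print(viewer.camera_params("top")["pose"][:3])
E
```

```text
(array([ 0.52839837, -0.01150995,  0.11972699]), np.float64(0.009340456350563167))
app tip [array([137.04868897, 255.40814913]), array([125.33111522, 247.49394926])] [array([438.25726715, 239.22175058]), array([431.2756267 , 179.35464281])]
[[ 0.02160974 -0.98943495  0.14335793  0.32798181]
 [-0.99975181 -0.02060917  0.00846092 -0.18102186]
 [-0.00541704 -0.14350519 -0.98963474  1.4070496 ]]
```

```bash
python3 - <<'E'
from h import *
k=800/512
for X in ([.208,-.589,.207],[.208,-.589,.26],[.208,-.589,.35]): print(proj("top",X)*k)
print(viewer.camera_params("top")["intrinsics"],viewer.camera_params("scene")["intrinsics"])
# current full views with projected points
s=bot.read_state();p=s["tcp_pos"];R=s["orientation"]
o=[]
for c,(u,v) in(("top",(130,110)),("scene",(165,100))):
    im=(np.clip(viewer.camera(c)*1.8,0,255)).astype(np.uint8)[v:v+150,u:u+100]
    im=cv2.resize(im,None,fx=4,fy=4,interpolation=cv2.INTER_CUBIC)
    for d in(.014,0,-.06,-.12):
        q=(proj(c,p+R[:,2]*d)-[u,v])*4+2
        cv2.circle(im,tuple(int(i) for i in q),3,(0,0,255),-1)
    o.append(im)
cv2.imwrite("pics/c2.png",np.hstack(o))
E
```

```text
[630.43075949 474.3436651 ]
[641.18540899 477.79549759]
[661.96838545 484.46604073]
[[421.00120049   0.         254.91693566]
 [  0.         421.00120049 195.58925475]
 [  0.           0.           1.        ]] [[364.1580097    0.         254.07984275]
 [  0.         364.1580097  191.05278314]
 [  0.           0.           1.        ]]
```

View pics/c2.png

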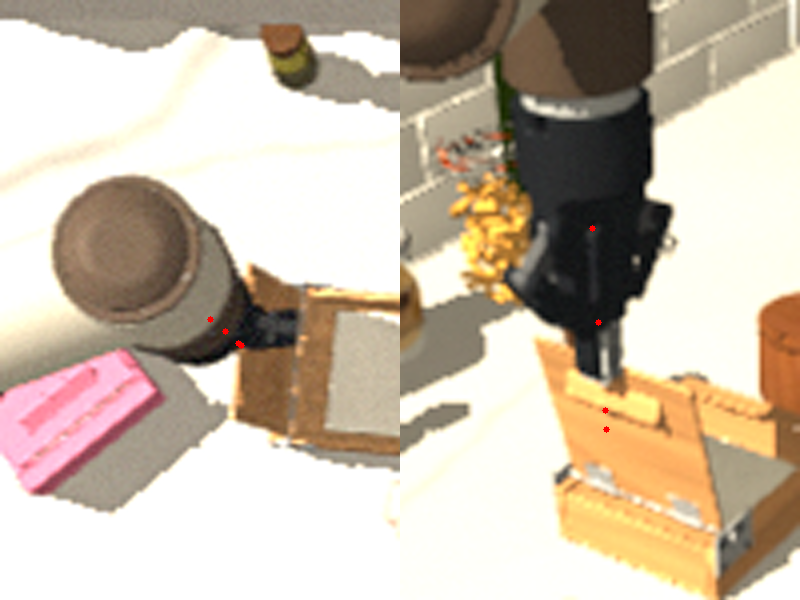

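The fingertip appears to end on top of the ridge, at scene-crop (600,380), though the dots predict (606,430). I'll back off and check where the tip is against the plain worktop.

```bash
(python3 -m jog '[[[0,0.1,-0.3,0,0,0],[0,0.8,-0.4,0,0,0],[0,1,0,0,0,0],[0,1,0,0,0,0],[0,0,0,0,0,0]]]'; python3 -m jog '[[[0,0,0,0,0,0],[0,0,0,0,0,0],[0,0,0,0,0,0],[0,0,0,0,0,0],[0,0,0,0,0,0]]]' ) | grep -E "tcp|ft|clock|grip|ori"
python3 - <<'E'
from h import *
s=bot.read_state();p=s["tcp_pos"];R=s["orientation"]
o=[]
for c in("top","scene"):
    q0=proj(c,p).astype(int);u,v=q0[0]-40,q0[1]-50
    im=(np.clip(viewer.camera(c)*1.2,0,255)).astype(np.uint8)[v:v+100,u:u+80]
    im=cv2.resize(im,None,fx=5,fy=5,interpolation=cv2.INTER_CUBIC)
    for d in(.014,0,-.06,-.12):
        q=(proj(c,p+R[:,2]*d)-[u,v])*5+2
        cv2.circle(im,tuple(int(i) for i in q),2,(0,0,255),-1)
    o.append(im)
cv2.imwrite("pics/c3.png",np.hstack(o))
E
```

```text
clock: 6.0
tcp_pos: [0.5126, 0.106, 0.147]
orientation: [[-0.998, 0.059, 0.002], [0.059, 0.998, 0.001], [-0.002, 0.001, -1.0]]
ft_force: [0.8, -0.9, -1.1]
grip_width: 0.006
grip_force: 0.0
clock: 6.42
tcp_pos: [0.5115, 0.1027, 0.1466]
orientation: [[-0.998, 0.063, -0.0], [0.063, 0.998, -0.0], [0.0, -0.0, -1.0]]
ft_force: [-0.9, -0.2, 0.3]
grip_width: 0.001
grip_force: 0.0
```

View pics/c3.png

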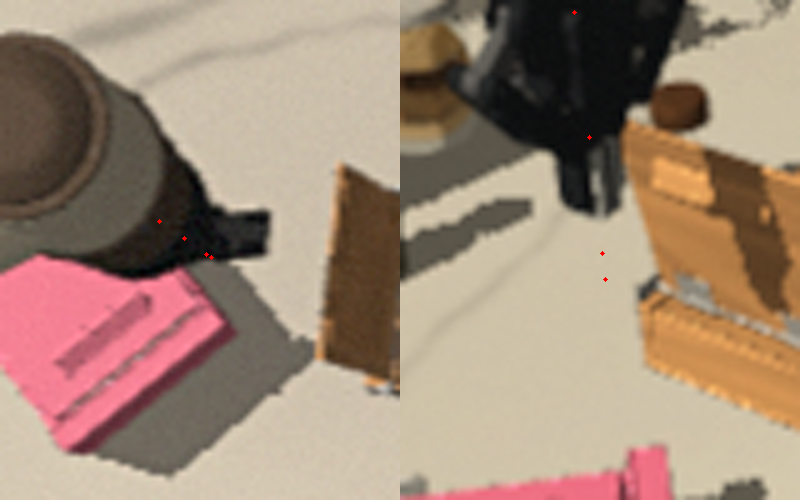

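The fingertips end about 20 mm behind the reported TCP (scene tip row 213, TCP dot row 253), so the first push landed on the ridge. I'll use tip z ≈ TCP z + 0.020. The plan is to push above the ridge, fold the flap down, then slide back over the ridge to its steep side.

```bash
(python3 -m jog '[[[0,-0.4,0.4,0,0,0],[0,-0.3,0.3,0,0,0],[0,-0.4,0,0,0,0],[0,-0.3,0,0,0,0],[0,0,0,0,0,0]]]'; python3 -m jog '[[[0,-0.4,-0.14,0,0,0],[0,-0.4,-0.14,0,0,0],[0,-0.44,-0.04,0,0,0],[0,-0.44,-0.04,0,0,0],[0,0,0,0,0,0]]]') | grep -E "tcp|ft|clock"
python3 - <<'E'
from h import *
s=bot.read_state();p=s["tcp_pos"]
o=[]
for c,(u,v) in(("top",(160,150)),("scene",(185,140))):
    im=(np.clip(viewer.camera(c)*1.3,0,255)).astype(np.uint8)[v:v+100,u:u+80]
    o.append(cv2.resize(im,None,fx=5,fy=5,interpolation=cv2.INTER_CUBIC))
cv2.imwrite("pics/c4.png",np.hstack(o))
E
```

```text
clock: 6.93
tcp_pos: [0.5092, 0.067, 0.1293]
ft_force: [0.3, 0.5, 0.5]
clock: 7.35
tcp_pos: [0.5066, 0.0248, 0.1386]
ft_force: [0.2, -0.3, -0.2]
```

View pics/c4.png

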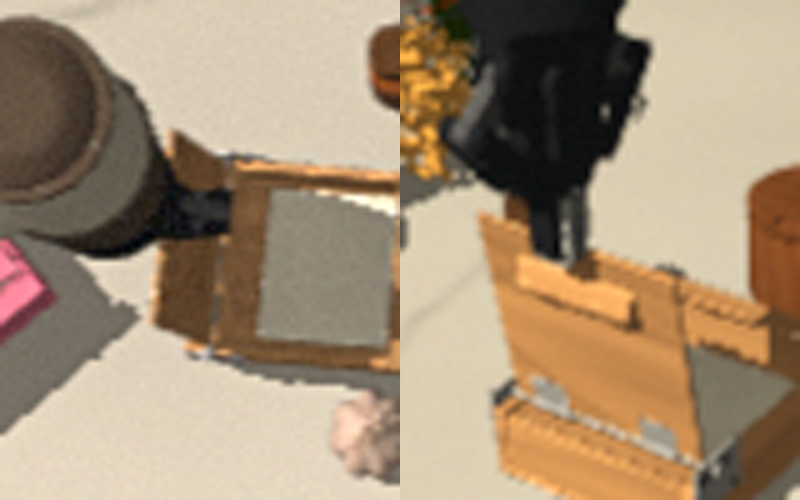

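The flap is being pushed by its outer face just above the ridge, with the tip at scene-crop (565,255) and the flap near upright. I'll continue the arc.

```bash
(python3 -m jog '[[[0,-0.44,0.04,0,0,0],[0,-0.44,0.04,0,0,0],[0,-0.42,0.13,0,0,0],[0,-0.42,0.13,0,0,0],[0,-0.39,0.21,0,0,0]]]'; python3 -m jog '[[[0,-0.39,0.21,0,0,0],[0,-0.33,0.28,0,0,0],[0,-0.33,0.28,0,0,0],[0,-0.2,0.2,0,0,0],[0,0,0,0,0,0]]]') | grep -E "tcp|ft|clock"
```

```text
clock: 7.87
tcp_pos: [0.5063, -0.0285, 0.1293]
ft_force: [-3.6, -4.8, 18.6]
clock: 8.28
tcp_pos: [0.5009, -0.0587, 0.0992]
ft_force: [0.5, -0.7, 0.8]
```

```bash
cat >> h.py <<'E'
def flap_angle(pin=0):
    out=[]
    for c in("scene","top"):
        viewer.camera(c)
        tgt=proj(c,[.503,-.03,.08]);R=[r for r in spotter.regions_of(c,"flap") if np.linalg.norm(np.array(r["centre"])-tgt)<30]
        if not R: out.append((c,None));continue
        m=R[0]["mask"].astype(bool);best=[]
        th=-.0612;cc,q=np.cos(th),np.sin(th)
        for a in np.arange(0,2.05,.05):
            pts=[]
            for r,n in((0,0),(.12,0)):
                for xx in((-.06,.06) if r==0 else (.06,-.06)):
                    L=[xx,.068-pin-r*np.cos(a),.0475+r*np.sin(a)]
                    pts.append(proj(c,[.5011+cc*L[0]-q*L[1],-.0605+q*L[0]+cc*L[1],L[2]]))
            M=np.zeros(m.shape,np.uint8);cv2.fillPoly(M,[np.round(pts).astype(int)],1);M=M>0
            best.append(((M&m).sum()/(M|m).sum(),round(float(a),2)))
        out.append((c,round(R[0]["score"],2),[(round(float(i),2),a) for i,a in sorted(best)[-3:]]))
    return out
E
python3 -c "
from h import *
print(flap_angle(),bot.read_state()['ft_force'])"
```

```text
[('scene', 0.82, [(0.89, 0.7), (0.89, 0.8), (0.91, 0.75)]), ('top', 0.76, [(0.33, 0.9), (0.35, 0.8), (0.36, 0.85)])] [ 0.61105173  0.24182233 -0.63991996]
```

```bash
(python3 -m jog '[[[0,-0.22,0.25,0,0,0],[0,-0.2,0.3,0,0,0],[0,-0.16,0.29,0,0,0],[0,-0.16,0.29,0,0,0],[0,0,0.2,0,0,0]]]'; python3 -m jog '[[[0,0,0.2,0,0,0],[0,0,0.2,0,0,0],[0,0,0.2,0,0,0],[0,0,0.2,0,0,0],[0,0,0,0,0,0]]]') | grep -E "tcp|ft|clock"
python3 -c "
from h import *
print(flap_angle())"
```

```text
clock: 8.9
tcp_pos: [0.4999, -0.0766, 0.0656]
ft_force: [-0.3, -1.5, 1.6]
clock: 9.32
tcp_pos: [0.5, -0.0755, 0.0457]
ft_force: [0.3, 0.8, 0.7]
[('scene', 0.65, [(0.83, 0.05), (0.86, 0.15), (0.89, 0.1)]), ('top', 0.79, [(0.38, 0.3), (0.38, 0.2), (0.39, 0.25)])]
```

```bash
(python3 -m jog '[[[0,0,0.1,0,0,0],[0,0,0.1,0,0,0],[0,0,0.06,0,0,0],[0,0,0,0,0,0],[0,0,0,0,0,0]]]'; python3 -m jog '[[[0,0,0.06,0,0,0],[0,0,0.0,0,0,0],[0,0,0.06,0,0,0],[0,0,0,0,0,0],[0,0,0,0,0,0]]]') | grep -E "tcp|ft|clock"
```

```text
clock: 9.93
tcp_pos: [0.5006, -0.0758, 0.0403]
ft_force: [-0.0, -0.9, 0.7]
clock: 10.35
tcp_pos: [0.5005, -0.0757, 0.0373]
ft_force: [0.6, -1.1, 1.2]
```

```bash
(python3 -m jog '[[[0,0.2,0,0,0,0],[0,0.2,0,0,0,0],[0,0.2,0,0,0,0],[0,0.2,0,0,0,0],[0,0.1,0,0,0,0]]]'; python3 -m jog '[[[0,0,0.1,0,0,0],[0,0,0.06,0,0,0],[0,0,0.06,0,0,0],[0,0,0,0,0,0],[0,0,0,0,0,0]]]') | grep -E "tcp|ft|clock"
python3 -c "
from h import *
print(flap_angle())"
```

```text
clock: 10.77
tcp_pos: [0.5019, -0.0524, 0.0374]
ft_force: [-0.2, -0.2, 1.2]
clock: 11.18
tcp_pos: [0.502, -0.0533, 0.0317]
ft_force: [-0.1, 0.8, -0.6]
[('scene', 0.93, [(0.77, 0.1), (0.77, 0.0), (0.8, 0.05)]), ('top', 0.57, [(0.43, 0.25), (0.43, 0.35), (0.43, 0.3)])]
```

Next, press down until there is a clear contact force.

```bash
(python3 -m jog '[[[0,0,0.06,0,0,0],[0,0,0,0,0,0],[0,0,0.06,0,0,0],[0,0,0,0,0,0],[0,0,0,0,0,0]]]'; python3 -m jog '[[[0,0,0.06,0,0,0],[0,0,0,0,0,0],[0,0,0.04,0,0,0],[0,0,0,0,0,0],[0,0,0,0,0,0]]]') | grep -E "tcp|ft|clock"
```

```text
clock: 11.8
tcp_pos: [0.5018, -0.0535, 0.0288]
ft_force: [0.4, -0.6, 0.7]
clock: 12.22
tcp_pos: [0.5018, -0.0533, 0.0263]
ft_force: [0.5, -1.4, 1.2]
```

```bash
(python3 -m jog '[[[0,0,0.06,0,0,0],[0,0,0,0,0,0],[0,0,0.06,0,0,0],[0,0,0,0,0,0],[0,0,0,0,0,0]]]'; python3 -m jog '[[[0,0,0.04,0,0,0],[0,0,0,0,0,0],[0,0,0,0,0,0],[0,0,0,0,0,0],[0,0,0,0,0,0]]]') | grep -E "tcp|ft|clock"
python3 -c "
from h import *
print(flap_angle())
s=viewer.camera('scene');cv2.imwrite('pics/c5.png',np.clip(cv2.resize(s[165:265,185:285],(600,600),interpolation=cv2.INTER_CUBIC)*1.4,0,255).astype(np.uint8))"
```

```text
clock: 12.63
tcp_pos: [0.502, -0.0533, 0.0245]
ft_force: [-2.7, -0.6, 10.4]
clock: 13.05
tcp_pos: [0.502, -0.0534, 0.0244]
ft_force: [-4.7, -0.4, 17.3]
[('scene', 0.62, [(0.62, 0.1), (0.68, 0.05), (0.73, 0.0)]), ('top', 0.83, [(0.44, 0.25), (0.44, 0.15), (0.44, 0.2)])]
```

View pics/c5.png

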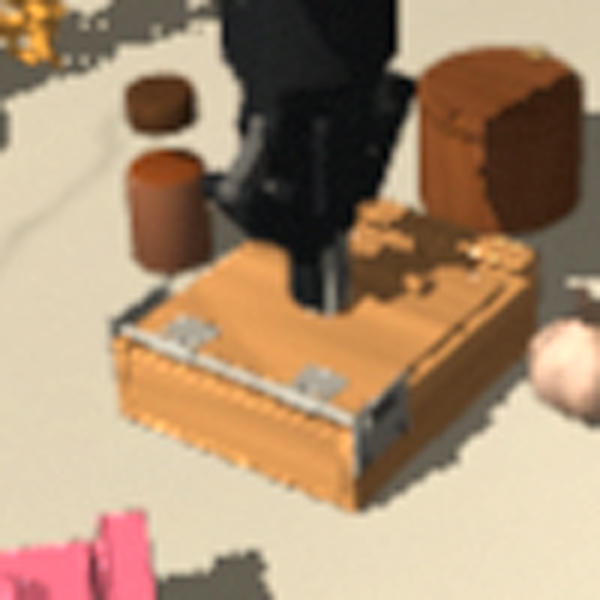

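The flap lies flat and the tip rests on it at (320,305), on the hinge side of the ridge. Next I'll push it toward the lip.

```bash
(python3 -m jog '[[[0,-0.1,-0.03,0,0,0],[0,-0.12,-0.01,0,0,0],[0,-0.12,0,0,0,0],[0,0,0,0,0,0],[0,0,0,0,0,0]]]'; python3 -m jog '[[[0,-0.1,0,0,0,0],[0,-0.1,0,0,0,0],[0,-0.1,0,0,0,0],[0,0,0,0,0,0],[0,0,0,0,0,0]]]'; python3 -m jog '[[[0,-0.1,0,0,0,0],[0,-0.1,0,0,0,0],[0,-0.1,0,0,0,0],[0,0,0,0,0,0],[0,0,0,0,0,0]]]') | grep -E "tcp|ft|clock"
```

```text
clock: 13.72
tcp_pos: [0.5031, -0.0611, 0.0245]
ft_force: [-0.2, 2.1, 6.8]
clock: 14.13
tcp_pos: [0.503, -0.0685, 0.0245]
ft_force: [0.2, 1.8, 7.5]
clock: 14.55
tcp_pos: [0.5025, -0.0756, 0.0245]
ft_force: [0.2, 4.4, 6.8]
```

```bash
(python3 -m jog '[[[0,-0.1,0,0,0,0],[0,-0.1,0,0,0,0],[0,-0.1,0,0,0,0],[0,0,0,0,0,0],[0,0,0,0,0,0]]]'; python3 -m jog '[[[0,-0.08,0,0,0,0],[0,-0.08,0,0,0,0],[0,0,0,0,0,0],[0,0,0,0,0,0],[0,0,0,0,0,0]]]') | grep -E "tcp|ft|clock"
python3 -c "
from h import *
print(flap_angle(.012))"
```

```text
clock: 14.97
tcp_pos: [0.502, -0.0831, 0.0245]
ft_force: [-0.2, 4.7, 6.4]
clock: 15.38
tcp_pos: [0.5019, -0.0861, 0.0245]
ft_force: [-1.0, 9.7, 7.2]
[('scene', 0.81, [(0.68, 0.1), (0.75, 0.05), (0.82, 0.0)]), ('top', 0.55, [(0.33, 0.5), (0.33, 0.4), (0.34, 0.45)])]
```

```bash
(python3 -m jog '[[[0,-0.04,0,0,0,0],[0,0,0,0,0,0],[0,0,0,0,0,0],[0,0,0,0,0,0],[0,0,0,0,0,0]]]';python3 -m jog '[[[0,-0.02,0,0,0,0],[0,0,0,0,0,0],[0,0,0,0,0,0],[0,0,0,0,0,0],[0,0,0,0,0,0]]]') | grep -E "tcp|ft|clock"
```

```text
clock: 16.0
tcp_pos: [0.5019, -0.0863, 0.0245]
ft_force: [-0.8, 12.9, 7.4]
clock: 16.42
tcp_pos: [0.5019, -0.0863, 0.0245]
ft_force: [-2.2, 15.8, 8.3]
```

The push is rigid against the end stop. I'll ease back, lift away and check.

```bash
(python3 -m jog '[[[0,0.06,0,0,0,0],[0,0.04,-0.06,0,0,0],[0,0.02,-0.3,0,0,0],[0,0,-0.8,0,0,0],[0,0,-1,0,0,0]]]';python3 -m jog '[[[0,0,-1,0,0,0],[0,0.8,-1,0,0,0],[0,1,-1,0,0,0],[0,1,-1,0,0,0],[0,1,0,0,0,0]]]';python3 -m jog '[[[0,1,0,0,0,0],[0,1,0,0,0,0],[0,0,0,0,0,0],[0,0,0,0,0,0],[0,0,0,0,0,0]]]') | grep -E "tcp|ft|clock"
python3 -c "
from h import *
print(flap_angle(.016))
s=viewer.camera('scene');t=viewer.camera('top')
a=cv2.resize(t[165:245,165:265],(400,320),interpolation=cv2.INTER_CUBIC);b=cv2.resize(s[175:255,185:285],(400,320),interpolation=cv2.INTER_CUBIC)
cv2.imwrite('pics/c6.png',np.clip(np.hstack([a,b])*1.4,0,255).astype(np.uint8))"
```

```text
clock: 16.83
tcp_pos: [0.4973, -0.0871, 0.0763]
ft_force: [0.0, 0.3, -0.2]
clock: 17.25
tcp_pos: [0.5081, 0.0087, 0.1828]
ft_force: [1.7, -0.4, 1.7]
clock: 17.67
tcp_pos: [0.508, 0.0573, 0.177]
ft_force: [-0.1, 0.6, -1.0]
[('scene', 0.94, [(0.75, 0.1), (0.79, 0.05), (0.87, 0.0)]), ('top', 0.73, [(0.9, 0.5), (0.9, 0.4), (0.93, 0.45)])]
```

View pics/c6.png

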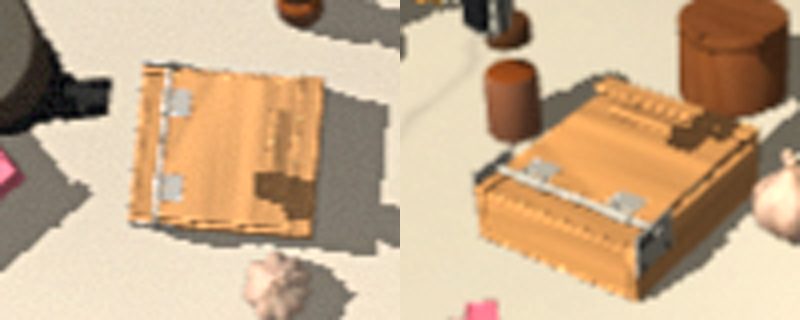

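The flap lies flat with its edge beneath the lip, and the hinge pin has moved from about (152,65) to (168,70) in the top crop, about 15 mm. The box and the bystanders have not moved and the robot is clear, so I'm handing in.

```bash
python3 -c "
from h import *
print(sign_off())"
```

```text
the job is handed in; nothing more can be done
None
```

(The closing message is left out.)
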